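# Stir the seed pods, then bring the open jar round and hold the carousel

### The arm

A 7-joint arm with a two-finger parallel gripper is mounted at the origin on the work surface. World frame = base frame: x ahead of the robot, y to its left, z up, the work surface at z = 0. Lengths are in m, angles in rad, forces in N, time in s.
With the tool pointing down it reaches from about 0.4 to 0.875 m from the base axis. Payload 6.5 kg.
Tool frame: the origin (TCP) lies on the front face of the gripper's body, between the roots of the fingers; the fingertips stand 73 mm ahead of it and the grasp point (between the pads) lies 54 mm ahead of it; z points along the fingers, x is the direction in which the jaws open and shut, and the axes are right-handed (so a half turn about z gives the same grasp; the last joint's range is limited). The gripper opens to 85 mm and grips with 20 to 120 N. Pads are 22 mm wide; open, the fingers measure 114 mm over their backs; the gripper's body (76 mm by 85 mm) begins 54 mm behind the grasp point. The pads swing forward as they close: fully open they stand 13 mm farther back than shut.
Start: joints at [-1.365, 0.536, -0.004, 1.538, 0.003, 1.067, -0.071], TCP at [0.174, 0.626, 0.304] pointing down, gripper open.
Joint ranges: [-2.7, 2.7], [-0.37, 2.16], [-1.27, 1.26], [0.24, 2.4], [-1.31, 4.45], [0.19, 1.91], [-2.76, 2.76]. Speed limits (rad/s): [2.39, 2.39, 3.14, 3.14, 3.14, 3.14, 3.14].

### API

Orientations are given as a rotation vector (axis times angle).
In Python, from plant import robot, status, imaging, job gives the robot as it stands. The module is installed in compiled form; this text tells all that it offers. Calls block until the motion is done:
- robot.goto(position, orientation): joint-space move of the TCP to a pose.
- robot.move_linear(position, rot=None, velocity=0.15, force_limit=None): straight line of the TCP; rot=None keeps the orientation; velocity is the mean speed in m/s. With force_limit (N) it stops when the force on the tool has changed by that much, and returns True; else False.
- robot.move_j(angles): joint-space move.
- robot.command_gripper(opening): finger opening in m; the grip force is fixed at half the most; returns when the fingers have stopped.
- robot.sleep(seconds).
- robot.ik(position, orientation): joint angles nearest the present ones, or None.
- status.read_state(): the state.
- imaging.grab_frame(name): name is "scene" or "top" or "wrist"; returns (picture, depth): 400x640x3 uint8, red, green, blue; 400x640 float32, m along the optical axis (not along the pixel's ray), 0 where there is no reading.
- imaging.camera_model(name): a dict with "K" (3x3 intrinsics, pixels), "camera_from_world" (4x4, takes a point from world to camera coordinates); the wrist camera has in their place "tool_from_camera" (4x4, takes a point from camera to tool coordinates, whose origin is the TCP and whose axes are the tool frame's). Camera axes: x right, y down, z forward; pixel columns grow to the right and rows downward; lengths in m; the calibration is good to about 2 mm. A picture is of the moment at which its call begins: read the wrist's pose just before it. camera_model takes no time and is no camera call.
A pose or a line that the arm cannot do raises robot.PlanningError and nothing moves.
- job.finish_job(): hands the job in, once; it reports no verdict.
Trained networks look in the newest picture that a camera, given by its name, has taken for a name from the list of things; names that differ only in an ending like _2 or _b are one class to them, and where a whole thing is asked for, a point or a joint stands for the part that bears it (a point fixed in the world has none). Each returns a list of dicts, best first, with "conf" (0 to 1); they miss things now and then, are a little off and sometimes report something else, mostly with a low value. They report only what shows in the picture. A call takes as long as a camera call. They do not tell look-alikes from the thing itself.
- imaging.boxes_of(query, camera): "box" ([left, top, right, bottom] in pixels, round what is visible of it).
- imaging.mark_of(query, camera): "uv" ([column, row] in pixels: a listed point, or the origin of a listed thing).
The state is a dict: "time_s": time; "joint_pos": joint angles; "qd": joint speeds; "joint_torque": joint torques, N m; "ee_pos": TCP position; "tool_rot": TCP orientation; "wrist_force": force on the tool from outside, world axes, zero at the start; "wrist_torque": the same for the moment, N m; "finger_gap": finger opening in m.
Only numpy, scipy, OpenCV 4.12 (cv2) and the standard library are available. Lean on these libraries where they do the work, as an engineer would, in place of code of your own. Each camera call takes 0.05 s, during which the arm holds its last target.

### The job

Get the seed pods ready for filling: take the wooden rod from its holder, stir the pods in the white bowl with it for a few full wide rounds (three will do) near the bowl's floor without spilling any, and stand the rod back in its holder. Then turn the jar carousel until the one open jar, the jar without a lid, stands squarely at the front, over the metal pointer of the carousel's foot, and finish while holding it still there: keep the fingers gripping the carousel by a knob of its handle bar and do not let go. Leave everything else on the table where it is.

Things in the scene. Friction and masses are not known exactly. Their poses are not given: they have to be found in the camera images.
- rod: wooden stirring rod, a plain round stick 12 mm in diameter and 230 mm long, about 30 g, standing loosely in the holder (it may lean up to 0.1 rad); origin at the centre of its lower end, z axis along the rod to its upper end
- holder: wooden block 60 x 60 x 70 mm, fixed to the table, with one round hole 18 mm in diameter and 60 mm deep in the middle of its top (mouth chamfered by 3 mm, hole floor 10 mm above the table); origin at the centre of its underside; the rod at home stands on the hole's floor
- bowl: white round bowl fixed to the table, 60 mm tall, 132 mm across at the rim and 116 mm at the foot, walls 4 mm, inner floor 6 mm above the table; origin at the centre of its underside
- pod0_center (a point): centre of a round dark seed pod, a ball 24 mm in diameter, 12 g, one of five lying loose on the bowl's floor; they start spread in a ring of about 30 mm radius with the middle of the bowl free
- pod1_center (a point): centre of a round dark seed pod, a ball 24 mm in diameter, 12 g, one of five lying loose on the bowl's floor; they start spread in a ring of about 30 mm radius with the middle of the bowl free
- pod2_center (a point): centre of a round dark seed pod, a ball 24 mm in diameter, 12 g, one of five lying loose on the bowl's floor; they start spread in a ring of about 30 mm radius with the middle of the bowl free
- pod3_center (a point): centre of a round dark seed pod, a ball 24 mm in diameter, 12 g, one of five lying loose on the bowl's floor; they start spread in a ring of about 30 mm radius with the middle of the bowl free
- pod4_center (a point): centre of a round dark seed pod, a ball 24 mm in diameter, 12 g, one of five lying loose on the bowl's floor; they start spread in a ring of about 30 mm radius with the middle of the bowl free
- carousel_foot: fixed round metal foot of the carousel, 210 mm across, mostly hidden under the turning top; a tongue 34 mm wide with a pointed end sticks out from under the top and is the pointer that marks the front; origin on the turning axis at table height; the pointer lies along its -x axis
- pointer (a point): end of that pointer, 177 mm from the turning axis, 12 mm above the table
- carousel: turning top: disc 250 mm across, upper face 34 mm above the table, with four equal white jars 68 mm across fixed a quarter turn apart, three with cork lids (145 mm high), one open; above them a handle bar 190 x 22 mm, upper face at 171 mm, with a knob near each end; origin on the axis at table height, z up, open jar along its -x; turns endlessly, friction 0.08 N m, stays where left
- open_jar (a point): centre of the mouth of the open jar, 84 mm from the turning axis, 119 mm above the table
- knob_a (a point): centre of the top of one handle knob: upright cylinder 22 mm in diameter that stands 45 mm above the handle bar, 82 mm from the turning axis, top 216 mm above the table; seen from above it lies 135 degrees clockwise of the open jar about the axis
- knob_b (a point): the same for the other knob, opposite the first; it lies 45 degrees counterclockwise of the open jar seen from above
- cup: white open cup, 68 mm across, 75 mm tall; loose, not to be disturbed; origin at the centre of its underside
- jam_jar: glass jar with steel lid, 60 mm across, 70 mm tall; loose, not to be disturbed; origin at the centre of its underside
- tape: cardboard ring 90 mm across, 24 mm high, lying flat; loose, not to be disturbed; origin at the centre of its underside
- brush: brush 200 mm long, lying; loose, not to be disturbed; origin at the centre of its underside
- spatula: spatula 240 mm long, lying; loose, not to be disturbed; origin at the centre of its underside
- bottle: amber bottle, 60 mm across, 150 mm tall; loose, not to be disturbed; origin at the centre of its underside
- block: wooden block 90 x 60 x 25 mm; loose, not to be disturbed; origin at the centre of its underside
Not all that is in view belongs to the job. What is meant by the holder is not red, and is the larger of those in its own colour.

How it is judged:
On the way, in this order (a step that is already met when the one before it is completed fails the run):
1. the rod is held clear above its holder (height (world z) of rod above 0.08 m and contact force between the fingers and rod above 0.3 N), for 0.1 s.
2. stirring: the held rod's end, among the pods, is on the robot's side of the bowl (x of rod in the frame of bowl below -0.015 m and z of rod in the frame of bowl below 0.03 m and horizontal distance between rod and bowl below 0.06 m and contact force between the fingers and rod above 0.3 N), for 0.03 s.
3. stirring: it has gone round to the far side (x of rod in the frame of bowl above 0.015 m and z of rod in the frame of bowl below 0.03 m and horizontal distance between rod and bowl below 0.06 m and contact force between the fingers and rod above 0.3 N), for 0.03 s.
4. stirring: it has gone round to the left side (y of rod in the frame of bowl above 0.015 m and x of rod in the frame of bowl between -0.01 and 0.01 m and z of rod in the frame of bowl below 0.03 m and horizontal distance between rod and bowl below 0.06 m and contact force between the fingers and rod above 0.3 N), for 0.03 s.
5. stirring: it has gone round to the right side, and at least three pods lie 10 mm or more from where they were (y of rod in the frame of bowl below -0.015 m and x of rod in the frame of bowl between -0.01 and 0.01 m and z of rod in the frame of bowl below 0.03 m and horizontal distance between rod and bowl below 0.06 m and contact force between the fingers and rod above 0.3 N and (distance of each of pod0_center, pod1_center, pod2_center from where it was at the start of the episode above 0.01 m or distance of each of pod0_center, pod1_center, pod3_center from where it was at the start of the episode above 0.01 m or distance of each of pod0_center, pod1_center, pod4_center from where it was at the start of the episode above 0.01 m or distance of each of pod0_center, pod2_center, pod3_center from where it was at the start of the episode above 0.01 m or distance of each of pod0_center, pod2_center, pod4_center from where it was at the start of the episode above 0.01 m or distance of each of pod0_center, pod3_center, pod4_center from where it was at the start of the episode above 0.01 m or distance of each of pod1_center, pod2_center, pod3_center from where it was at the start of the episode above 0.01 m or distance of each of pod1_center, pod2_center, pod4_center from where it was at the start of the episode above 0.01 m or distance of each of pod1_center, pod3_center, pod4_center from where it was at the start of the episode above 0.01 m or distance of each of pod2_center, pod3_center, pod4_center from where it was at the start of the episode above 0.01 m)), for 0.03 s.
6. the rod stands in its holder again, released (horizontal distance between rod and holder below 0.012 m and z of rod in the frame of holder below 0.02 m and angle between rod's own z axis and vertical below 0.2 rad and contact force between the fingers and rod below 0.05 N), for 0.2 s.
7. the open jar stands at the pointer and the fingers hold the carousel there (y of open_jar in the frame of carousel_foot between -0.01 and 0.01 m and x of open_jar in the frame of carousel_foot below -0.05 m and contact force between the fingers and carousel above 2 N and angular speed of carousel below 0.08 rad/s), for 0.3 s.
At the end, for the whole second after the job is handed in: Open jar centre within 10 mm sideways of the line from turning axis to pointer, on the pointer's side; carousel still, fingers pressing on it with over 2 N; rod upright on the floor of its hole (under 20 mm high, within 12 mm of the block's axis), untouched; all five pods in the bowl (all of step 7 and horizontal distance between rod and holder below 0.012 m and z of rod in the frame of holder below 0.02 m and angle between rod's own z axis and vertical below 0.2 rad and contact force between the arm and rod below 0.05 N and horizontal distance between each of pod0_center, pod1_center, pod2_center, pod3_center, pod4_center and bowl below 0.07 m); the arm keeps its last pose, push and grip.
It fails at once if a pod leaves the bowl (not (horizontal distance between pod0_center and bowl below 0.07 m) or not (horizontal distance between pod1_center and bowl below 0.07 m) or not (horizontal distance between pod2_center and bowl below 0.07 m) or not (horizontal distance between pod3_center and bowl below 0.07 m) or not (horizontal distance between pod4_center and bowl below 0.07 m)).
It fails at once if a bystander is pushed more than 40 mm or tipped over (distance of any of cup, jam_jar, tape, brush, spatula, bottle, block from where it was at the start of the episode above 0.04 m or angle between any of cup, jam_jar, bottle's own z axis and vertical above 0.6 rad).
It also fails if it takes over 72 s, if anything falls off the work surface, if the arm or the gripper's body presses on something with over 40 N, if the wrist force passes 120 N, or if a joint passes its speed limit or range.

## Working session

There is one attempt and no reset: what is moved stays moved. The work goes in short steps, each a Python script; the robot and the scene stay as the last script left them, time stands still between calls to the robot, and variables do not carry over. Pictures are saved under pics/ and viewed, and the job is handed in when it is done.

```bash
mkdir -p pics; python3 - <<'E'
from plant import robot,status,imaging,job
import cv2
s=status.read_state();print(s)
for n in ("scene","top"):
    im,d=imaging.grab_frame(n)
    cv2.imwrite(f"pics/{n}0.png",im[:,:,::-1])
    print(n,imaging.camera_model(n))
    for q in ("rod","holder","bowl","carousel_foot","carousel","pointer","open_jar","knob_a","knob_b"):
        try:print(q,[(x['uv'],round(x['conf'],2)) for x in imaging.mark_of(q,n)])
        except Exception as e: print(q,e)
E
```

```text
{'time_s': 0.0, 'joint_pos': array([-1.36517557,  0.53717544, -0.00444407,  1.5388721 ,  0.00260946,
        1.06728153, -0.07116581]), 'qd': array([ 0.00157863, -0.00167534, -0.00087294, -0.00024955, -0.0013637 ,
        0.00074742, -0.00011131]), 'joint_torque': array([-3.51013914e-04, -5.83418012e+01,  1.04823969e+00, -2.59099424e+01,
        1.22663469e-02,  9.63668630e-03, -2.80442941e-05]), 'ee_pos': array([0.17438849, 0.6256482 , 0.30300732]), 'tool_rot': array([ 2.50091929e+00,  1.89941681e+00, -2.03206678e-03]), 'wrist_force': array([-0.04995479, -0.1221842 ,  0.57347813]), 'wrist_torque': array([ 0.0235042 , -0.0182506 , -0.00722508]), 'finger_gap': 0.08556118566134333}
scene {'K': array([[410.71904046,   0.        , 323.884583  ],
       [  0.        , 410.71904046, 194.25724241],
       [  0.        ,   0.        ,   1.        ]]), 'camera_from_world': array([[-0.39872251,  0.91699335,  0.0119811 ,  0.22846196],
       [ 0.6150338 ,  0.27707124, -0.73821741, -0.23955856],
       [-0.68026008, -0.28697512, -0.67445645,  1.5252414 ],
       [ 0.        ,  0.        ,  0.   
[... 748 characters left out ...]
, -1.74257761e-01,
         5.84725613e-01],
       [ 1.74280802e-01,  2.19161622e-02, -9.84452073e-01,
         1.36142595e+00],
       [ 0.00000000e+00,  0.00000000e+00,  0.00000000e+00,
         1.00000000e+00]])}
rod [([273.1, 191.8], 0.4)]
holder [([287.8, 238.5], 0.91), ([277.2, 195.1], 0.72), ([262.2, 222.5], 0.64), ([228.9, 239.1], 0.62)]
bowl [([217.8, 239.6], 0.83)]
carousel_foot [([317.9, 275.9], 0.7), ([375.0, 216.4], 0.61)]
carousel [([373.2, 216.3], 0.56)]
pointer [([219.2, 239.8], 0.7), ([383.2, 272.6], 0.61), ([376.6, 216.5], 0.27)]
open_jar [([367.0, 178.5], 0.61)]
knob_a [([410.2, 212.8], 0.83), ([351.3, 186.6], 0.72)]
knob_b [([410.2, 212.8], 0.83), ([351.3, 186.6], 0.72)]
```

View pics/scene0.png

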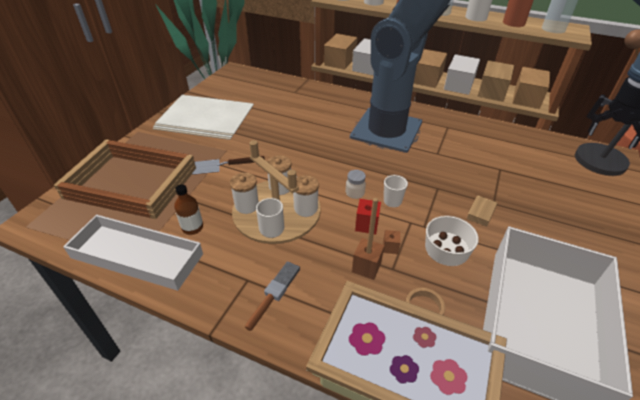

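View pics/top0.png

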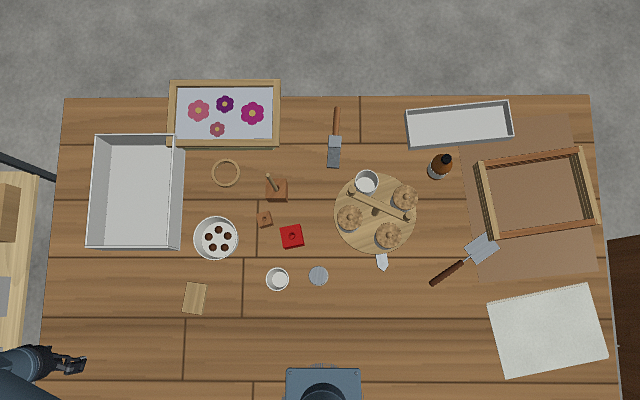

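```bash
python3 - <<'E'
import cv2
a=cv2.imread('pics/top0.png')[130:300,190:460]
cv2.imwrite('pics/top0z.png',cv2.resize(a,None,fx=2.9,fy=2.9,interpolation=cv2.INTER_CUBIC))
a=cv2.imread('pics/scene0.png')[110:310,200:490]
cv2.imwrite('pics/scene0z.png',cv2.resize(a,None,fx=2.75,fy=2.75,interpolation=cv2.INTER_CUBIC))
E
```

```text
(no output)
```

View pics/top0z.png

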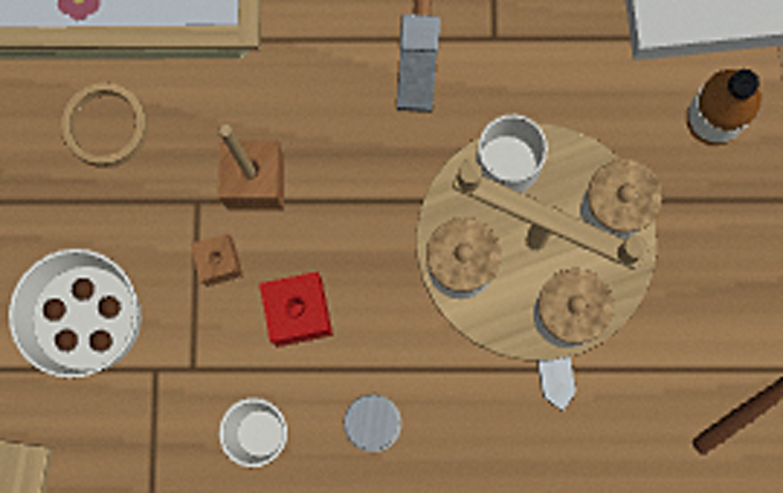

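View pics/scene0z.png

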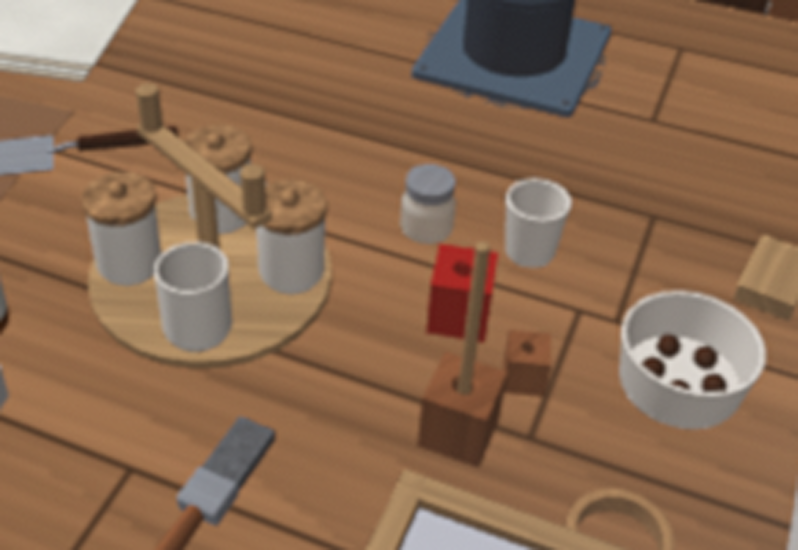

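The top view shows the rod leaning in the larger brown holder at about (277,190). The small brown block at (264,219) and the red one at (291,236) are decoys. The bowl is at (216,239), the carousel at (375,213) and the pointer tip at (383,272). The open jar is at (367,181), on the far side, with knobs at (351,190) and (408,215). Next I'll measure these from depth.

```bash
cat > h.py <<'E'
from plant import robot,status,imaging,job
import numpy as np,cv2
from scipy.optimize import least_squares
from scipy.spatial.transform import Rotation as R
def cloud(n,im=None,d=None):
    if im is None: im,d=imaging.grab_frame(n)
    m=imaging.camera_model(n);K=m['K']
    v,u=np.mgrid[0:400,0:640]
    P=np.stack([(u-K[0,2])/K[0,0]*d,(v-K[1,2])/K[1,1]*d,d],-1)
    T=np.linalg.inv(m['camera_from_world'])
    P=P@T[:3,:3].T+T[:3,3]
    P[d==0]=np.nan
    return im,P
def ray(n,uv,z):
    m=imaging.camera_model(n);K=m['K'];T=np.linalg.inv(m['camera_from_world'])
    r=T[:3,:3]@np.array([(uv[0]-K[0,2])/K[0,0],(uv[1]-K[1,2])/K[1,1],1]);o=T[:3,3]
    return o+r*(z-o[2])/r[2]
def circ(p,r=None):
    f=(lambda q:np.hypot(p[:,0]-q[0],p[:,1]-q[1])-(q[2] if r is None else r))
    s=least_squares(f,[*np.median(p[:,:2],0),r or .05],loss='soft_l1',f_scale=.002)
    return s.x,np.sqrt(np.mean(s.fun**2))
E
python3 - <<'E'
from h import *
np.set_printoptions(precision=4,suppress=True)
C={}
for n in("top","scene"):
    im,P=cloud(n);C[n]=P;np.save(n+'P.npy',P);
    def sel(c,r,z0,z1):
        d=np.hypot(P[...,0]-c[0],P[...,1]-c[1])
        return P[(d<r)&(P[...,2]>z0)&(P[...,2]<z1)]
    bc=ray("top",(217,239),.05)
    print(n,'bowlguess',bc)
    q=sel(bc,.085,.052,.066);print('bowl rim',len(q),circ(q,.064), np.median(q[:,2]))
    hc=ray("top",(277,190),.07);print('hg',hc)
    q=sel(hc,.05,.062,.078);
    rect=cv2.minAreaRect(q[:,:2].astype(np.float32));print('holder',len(q),rect,q[:,:2].mean(0),(q[:,:2].min(0)+q[:,:2].max(0))/2)
    q=sel(hc,.09,.085,.26);print('rod n',len(q))
    if len(q)>5:
        c=q.mean(0);dd=np.linalg.svd(q-c)[2][0];dd*=np.sign(dd[2]);print('rod',c,dd,'lean',np.arccos(dd[2]),'at z.07',c+dd*(.07-c[2])/dd[2],'maxz',q[:,2].max())
    cc=ray("top",(375,214),.034);print('cg',cc)
    q=sel(cc,.16,.026,.042);print('disc',len(q)); h=cv2.convexHull(q[:,:2].astype(np.float32))[:,0]
    print(circ(h,.125))
    q=sel(cc,.12,.178,.23);print('knobs',len(q))
    if len(q)>10:
        cr,lab,ce=cv2.kmeans(q.astype(np.float32),2,None,(3,50,1e-5),5,0);print(ce,[(lab==i).sum() for i in(0,1)])
    for uv in [(383,272),]:
        if n=='top': print('pointer',ray(n,uv,.012))
E
```

```text
top bowlguess [0.4817 0.3155 0.05  ]
bowl rim 237 (array([0.4849, 0.3193, 0.064 ]), np.float64(0.0018105113977662263)) 0.05883128421055139
hg [0.6254 0.1372 0.07  ]
holder 358 ((0.6321889758110046, 0.1434149444103241), (0.06162125989794731, 0.0607910118997097), 0.47943833470344543) [0.6291 0.1409] [0.6322 0.1433]
rod n 76
rod [0.6288 0.1411 0.1807] [0.0132 0.0082 0.9999] lean 0.015583948197376272 at z.07 [0.6273 0.1402 0.07  ] maxz 0.24437134662934445
cg [ 0.5581 -0.1552  0.034 ]
disc 2758
(array([ 0.5637, -0.1537,  0.125 ]), np.float64(0.0012037016002664027))
knobs 146
[[ 0.5265 -0.2261  0.2094]
 [ 0.5951 -0.0787  0.2096]] [np.int64(74), np.int64(72)]
pointer [ 0.386  -0.1778  0.012 ]
scene bowlguess [0.4817 0.3155 0.05  ]
bowl rim 386 (array([0.4854, 0.3199, 0.064 ]), np.float64(0.0017882158397976933)) 0.0585561469064354
hg [0.6254 0.1372 0.07  ]
holder 471 ((0.6315144896507263, 0.14313247799873352), (0.0602523535490036, 0.06246975436806679), 89.8504867553711) [0.6357 0.1439] [0.6315 0.1431]
rod n 254
rod [0.6348 0.1439 0.1714] [-0.0046 -0.0017  1.    ] lean 0.004939497777558219 at z.07 [0.6353 0.1441 0.07  ] maxz 0.2423160203362854
cg [ 0.5581 -0.1552  0.034 ]
disc 2020
(array([ 0.5629, -0.1536,  0.125 ]), np.float64(0.0008637463167192523))
knobs 262
[[ 0.6026 -0.0768  0.2027]
 [ 0.5326 -0.2247  0.2014]] [np.int64(137), np.int64(125)]
```

```bash
python3 - <<'E'
from h import *
np.set_printoptions(precision=4,suppress=True)
print('rodtop',ray('top',(267.9,175.2),.24),ray('scene',(374.9,199.8),.24))
print('rodbase',ray('top',(277.2,188.6),.07),ray('scene',(368.4,251.1),.07))
print('jar',ray('top',(367,180.5),.119),ray('scene',(270,206),.119))
print('bowl top',ray('top',(216.5,238),.06))
for px in [(190+556/2.9,130+409/2.9)]: print('ptr',ray('top',px,.012))
# pods
for n in('top','scene'):
    imaging.grab_frame(n)
    for q in ('pod0_center',):
        r=imaging.mark_of(q,n);print(n,[(x['uv'],x['conf'],ray(n,x['uv'],.018)[:2]) for x in r])
# tool yaw at start
s=status.read_state();M=R.from_rotvec(s['tool_rot']).as_matrix();print(M)
def rot(yaw): # tool down, x axis at yaw
    x=np.array([np.cos(yaw),np.sin(yaw),0]);z=np.array([0,0,-1.]);y=np.cross(z,x)
    return R.from_matrix(np.c_[x,y,z]).as_rotvec()
for yaw in np.linspace(-np.pi,np.pi,13):
    o=[]
    for p in [(.632,.143,.249),(.632,.143,.35),(.485,.32,.255),(.485,.32,.35)]:
        j=robot.ik(p,rot(yaw));o.append(None if j is None else np.round(j[[0,4,6]],2))
    print(round(yaw,2),o)
E
```

```text
rodtop [0.6295 0.1405 0.24  ] [0.6325 0.1435 0.24  ]
rodbase [0.6296 0.1367 0.07  ] [0.6345 0.1446 0.07  ]
jar [ 0.6419 -0.1268  0.119 ] [ 0.6367 -0.1237  0.119 ]
bowl top [0.4836 0.3146 0.06  ]
ptr [ 0.3889 -0.1741  0.012 ]
top [([218.0, 229.2], 0.46, array([0.5149, 0.3217]))]
scene [([445.0, 252.0], 0.56, array([0.5128, 0.3186]))]
[[ 0.2684  0.9633  0.    ]
 [ 0.9633 -0.2684 -0.    ]
 [-0.      0.     -1.    ]]
-3.14 [array([-0.16,  0.13,  2.75]), array([0.36, 0.64, 2.39]), array([-0.44,  0.17,  2.34]), array([-0.47,  0.1 ,  2.39])]
-2.62 [array([-0.94, -0.83, -2.27]), array([-0.95, -0.66, -2.39]), array([0.07, 0.71, 2.44]), array([0.08, 0.55, 2.56])]
-2.09 [array([-0.94, -0.83, -1.75]), array([-0.95, -0.66, -1.86]), array([-1.39, -0.76, -2.1 ]), array([-1.41, -0.56, -2.25])]
-1.57 [array([-0.75, -0.5 , -1.47]), array([-0.78, -0.42, -1.53]), array([-1.15, -0.43, -1.86]), array([-1.19, -0.32, -1.95])]
-1.05 [array([-0.73, -0.47, -0.97]), array([-0.73, -0.37, -1.05]), array([-1.08, -0.35, -1.4 ]), array([-1.11, -0.26, -1.48])]
-0.52 [array([-0.71, -0.44, -0.47]), array([-0.72, -0.36,
[... 247 characters left out ...]
.25,  0.43]), array([-0.85, -0.15, -0.01]), array([-0.88, -0.12, -0.03])]
1.05 [array([-0.52, -0.23,  0.94]), array([-0.55, -0.2 ,  0.92]), array([-0.77, -0.09,  0.46]), array([-0.79, -0.07,  0.45])]
1.57 [array([-0.42, -0.13,  1.38]), array([-0.47, -0.13,  1.38]), array([-0.69, -0.02,  0.93]), array([-0.71, -0.03,  0.93])]
2.09 [array([-0.32, -0.03,  1.82]), array([-0.37, -0.06,  1.85]), array([-0.61,  0.04,  1.4 ]), array([-0.64,  0.01,  1.42])]
2.62 [array([-0.25,  0.05,  2.29]), array([-0.3 , -0.  ,  2.33]), array([-0.52,  0.11,  1.87]), array([-0.56,  0.06,  1.91])]
3.14 [array([-0.16,  0.13,  2.75]), array([0.36, 0.64, 2.39]), array([-0.44,  0.17,  2.34]), array([-0.47,  0.1 ,  2.39])]
```

The measurements agree to 3–5 mm. I'll hover above the rod and refine with the wrist camera.

```bash
cat >> h.py <<'E'
def rot(yaw):
    x=np.array([np.cos(yaw),np.sin(yaw),0]);z=np.array([0,0,-1.]);y=np.cross(z,x)
    return R.from_matrix(np.c_[x,y,z]).as_rotvec()
def wgrab(name):
    s=status.read_state()
    im,d=imaging.grab_frame('wrist')
    cv2.imwrite(f'pics/{name}.png',im[:,:,::-1])
    np.savez(name+'.npz',im=im,d=d,p=s['ee_pos'],r=s['tool_rot'])
    return im,d,s
def wpose(s_p,s_r):
    m=imaging.camera_model('wrist');T=np.eye(4);T[:3,:3]=R.from_rotvec(s_r).as_matrix();T[:3,3]=s_p
    return m['K'],T@m['tool_from_camera']
def wray(name,uv,z):
    f=np.load(name+'.npz');K,T=wpose(f['p'],f['r'])
    r=T[:3,:3]@np.array([(uv[0]-K[0,2])/K[0,0],(uv[1]-K[1,2])/K[1,1],1]);o=T[:3,3]
    return o+r*(z-o[2])/r[2]
def wcloud(name):
    f=np.load(name+'.npz');K,T=wpose(f['p'],f['r']);d=f['d']
    v,u=np.mgrid[0:400,0:640]
    P=np.stack([(u-K[0,2])/K[0,0]*d,(v-K[1,2])/K[1,1]*d,d],-1)@T[:3,:3].T+T[:3,3]
    P[d==0]=np.nan
    return P
E
python3 - <<'E'
from h import *
print(imaging.camera_model('wrist'))
robot.goto((.631,.142,.38),rot(.8))
wgrab('w1')
s=status.read_state();print(s['time_s'],s['ee_pos'],s['joint_pos'],s['wrist_force'])
for q in('rod','holder'):print(q,imaging.mark_of(q,'wrist'))
E
```

```text
{'K': array([[319.82089597,   0.        , 321.00260482],
       [  0.        , 319.82089597, 198.78388811],
       [  0.        ,   0.        ,   1.        ]]), 'tool_from_camera': array([[ 9.99999331e-01, -4.58822212e-04,  1.06159943e-03,
        -1.13554797e-03],
       [ 1.68696260e-04,  9.65986879e-01,  2.58591031e-01,
        -6.42752292e-02],
       [-1.14413842e-03, -2.58590679e-01,  9.65986310e-01,
        -7.06968542e-02],
       [ 0.00000000e+00,  0.00000000e+00,  0.00000000e+00,
         1.00000000e+00]])}
3.7333 [0.63068405 0.14343441 0.37973572] [-0.58891122  0.49165592  0.43744268  1.48060861 -0.21538303  1.21739253
  0.67986069] [ 0.66796619 -0.5067231  -0.32230322]
rod [{'uv': [34.7, 197.6], 'conf': 0.72}, {'uv': [318.3, 165.9], 'conf': 0.7}]
holder [{'uv': [319.3, 160.5], 'conf': 0.88}, {'uv': [220.4, 113.9], 'conf': 0.8}, {'uv': [293.1, 96.1], 'conf': 0.67}]
```

View pics/w1.png

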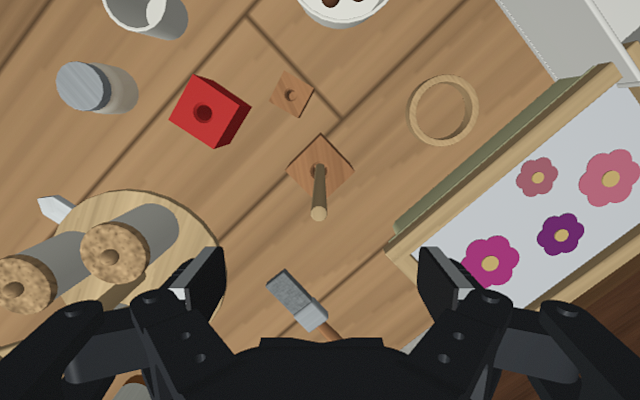

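The wrist view shows the rod's top at (318,213) and the holder's top face centred near (320,170), between the two fingers.

```bash
python3 - <<'E'
from h import *
np.set_printoptions(precision=4,suppress=True)
print('rod top',wray('w1',(318.5,213.5),.24))
P=wcloud('w1');hc=(.631,.142)
d=np.hypot(P[...,0]-hc[0],P[...,1]-hc[1])
q=P[(d<.05)&(P[...,2]>.062)&(P[...,2]<.078)];print(len(q),cv2.minAreaRect(q[:,:2].astype(np.float32)),np.median(q[:,2]))
q=P[(d<.05)&(P[...,2]>.085)&(P[...,2]<.26)];print(len(q));c=q.mean(0);dd=np.linalg.svd(q-c)[2][0];print(c,dd,q[:,2].max())
q=P[(d<.05)&(P[...,2]>.232)&(P[...,2]<.26)];print(len(q),q.mean(0),(q.min(0)+q.max(0))/2)
print([wray('w1',c,.07) for c in [(322,134),(355,170),(286,170)]])
print('bowl',)
E
```

```text
rod top [0.6312 0.1403 0.24  ]
2033 ((0.6312870383262634, 0.14104263484477997), (0.060268595814704895, 0.06015673652291298), 89.97187042236328) 0.07050273339135327
691
[0.6288 0.1432 0.1993] [ 0.0172 -0.0213  0.9996] 0.2423388056771116
256 [0.6303 0.1416 0.2395] [0.631  0.141  0.2372]
[array([0.602 , 0.1727, 0.07  ]), array([0.6601, 0.1717, 0.07  ]), array([0.6024, 0.1121, 0.07  ])]
bowl
```

```bash
python3 - <<'E'
from h import *
np.set_printoptions(precision=4,suppress=True)
robot.move_linear((.6312,.1413,.250),velocity=.12)
s=status.read_state();print(s['time_s'],s['ee_pos'],s['wrist_force'])
robot.command_gripper(0.0)
s=status.read_state();print(s['time_s'],s['ee_pos'],s['wrist_force'],s['wrist_torque'],s['finger_gap'])
robot.move_linear((.6312,.1413,.350),velocity=.1)
robot.sleep(.2)
s=status.read_state();print(s['time_s'],s['ee_pos'],s['wrist_force'],s['wrist_torque'],s['finger_gap'])
wgrab('w2')
for n in('top','scene'):
    im,P=cloud(n);cv2.imwrite(f'pics/{n}2.png',im[:,:,::-1])
    d=np.hypot(P[...,0]-.631,P[...,1]-.141)
    q=P[(d<.025)&(P[...,2]>.095)&(P[...,2]<.24)];print(n,len(q));c=q.mean(0);dd=np.linalg.svd(q-c)[2][0];print(c,dd/dd[2],q[:,2].min())
E
```

```text
5.0667 [0.6317 0.1414 0.2509] [0.436  0.5382 0.9852]
5.7417 [0.6313 0.1413 0.2502] [0.1992 0.0722 1.7272] [ 0.0076  0.0355 -0.0084] 0.010432913317784497
7.0917 [0.631  0.1413 0.3494] [ 0.6322  0.4698 -0.145 ] [-0.0488 -0.0271 -0.0526] 0.009929818271566852
top 28
[0.6274 0.142  0.156 ] [-0.0173  0.0596  1.    ] 0.11194545767124664
scene 204
[0.6351 0.144  0.1781] [ 0.004  -0.0003  1.    ] 0.1107188190964643
```

View pics/scene2.png

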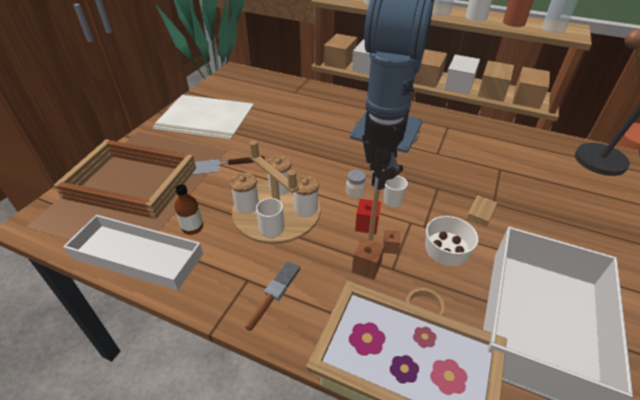

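View pics/w2.png

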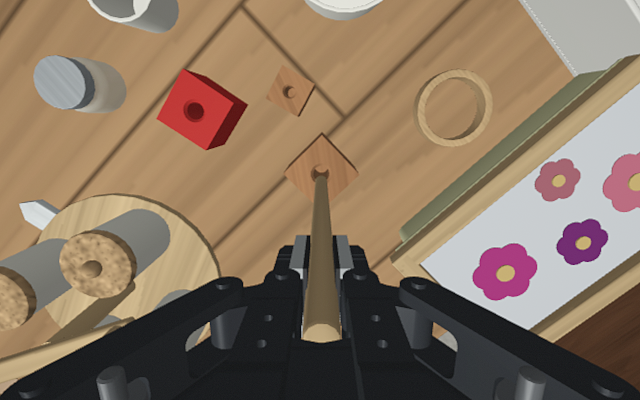

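The scene and wrist views show the rod held upright, its end about 110 mm up, above the larger brown holder. Next I go over the bowl and refine its centre.

```bash
python3 - <<'E'
from h import *
np.set_printoptions(precision=4,suppress=True)
print('rod end',wray('w2',(320.5,178),.11))
robot.move_linear((.485,.319,.350),velocity=.2)
robot.sleep(.2)
s=status.read_state();print(s['time_s'],s['ee_pos'],s['joint_pos'])
wgrab('w3')
P=wcloud('w3');d=np.hypot(P[...,0]-.485,P[...,1]-.319)
q=P[(d<.085)&(P[...,2]>.052)&(P[...,2]<.068)];print(len(q),circ(q,.064),np.median(q[:,2]))
ref=circ(q,.064)[0]
for q in('bowl','pod0_center'):
    print(q,[(x['uv'],round(x['conf'],2),wray('w3',x['uv'],0 if q=='bowl' else .018)[:2]) for x in imaging.mark_of(q,'wrist')])
E
```

```text
rod end [0.6287 0.1423 0.11  ]
8.7417 [0.4856 0.3181 0.35  ] [-0.9509  0.3852  0.3867  1.6967 -0.16    1.091   0.2827]
1698 (array([0.4841, 0.3185, 0.064 ]), np.float64(0.0019639843297212982)) 0.059863862098364834
bowl [([319.0, 164.4], 0.58, array([0.4848, 0.3151]))]
pod0_center [([334.6, 180.3], 0.57, array([0.5115, 0.3171]))]
```

View pics/w3.png

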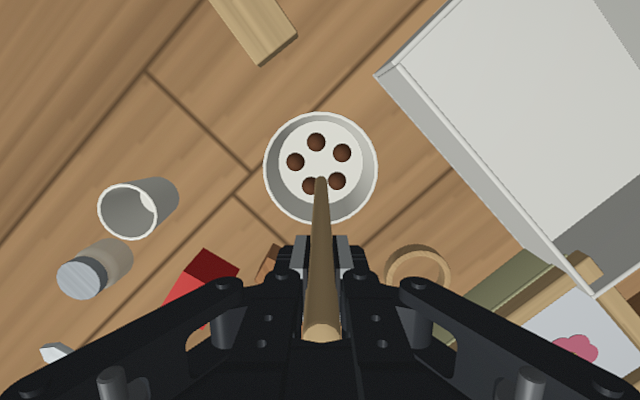

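```bash
python3 - <<'E'
from h import *
np.set_printoptions(precision=4,suppress=True)
C=np.array([.4845,.3183]);ZS=.257
robot.move_linear((*C,ZS),velocity=.12)
s=status.read_state();print(s['time_s'],s['ee_pos'],s['wrist_force'],s['finger_gap'])
N=12;r=.0255
for k in range(0,N+1):
    a=np.pi+2*np.pi*k/N
    robot.move_linear((C[0]+r*np.cos(a),C[1]+r*np.sin(a),ZS),velocity=.06)
    if k%3==0:
        s=status.read_state();print(round(s['time_s'],2),s['ee_pos']-[*C,0],s['wrist_force'],s['wrist_torque'],round(s['finger_gap'],4))
wgrab('w4')
im,_=cloud('scene');cv2.imwrite('pics/scene4.png',cv2.resize(im[80:300,300:540,::-1],None,fx=2.7,fy=2.7))
E
```

```text
9.8167 [0.485  0.3185 0.2577] [0.2016 0.392  0.3334] 0.010434204456290124
10.39 [-0.0256  0.0002  0.2572] [-0.2959 -0.1426 -0.9991] [-0.0108  0.0119 -0.0483] 0.0106
11.49 [ 0.0004 -0.0258  0.2569] [-0.2308 -0.0779  0.2873] [-0.0349 -0.0286  0.0102] 0.0108
12.59 [0.0254 0.0006 0.2569] [-0.0671  0.5021 -0.2574] [-0.0893 -0.0321  0.0728] 0.0104
13.69 [-0.0005  0.0257  0.257 ] [ 0.133  -0.3902  0.0573] [-0.0379  0.0307 -0.0069] 0.0106
14.79 [-0.0254 -0.0005  0.2571] [-0.3602  0.4468  0.1037] [-0.0079  0.0171  0.0308] 0.0106
```

View pics/scene4.png

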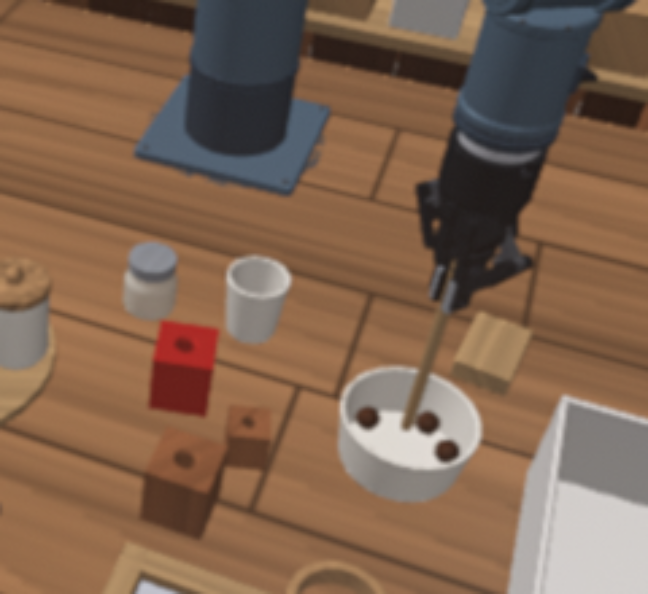

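View pics/w4.png

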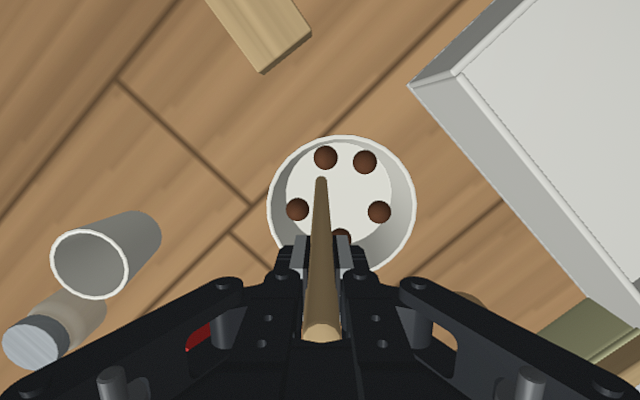

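```bash
python3 - <<'E'
from h import *
np.set_printoptions(precision=4,suppress=True)
print(wray('w4',(321,180),.017)-[.4845,.3183,0], ray('scene',(450.4,238.1),.017)-[.4845,.3183,0])
print('w3 end',wray('w3',(320.5,181),.110),'w2',wray('w2',(320.5,172),.110))
for p in [(325,158),(365,161),(298,209),(379,212),(341,238)]: print(wray('w4',p,.018)[:2]-[.4845,.3183])
E
```

```text
[-0.0257 -0.0006  0.017 ] [-0.0272  0.0041  0.017 ]
w3 end [0.4858 0.3169 0.11  ] w2 [0.6244 0.1465 0.11  ]
[-0.0387  0.0175]
[-0.0095  0.0433]
[-0.0206 -0.038 ]
[0.0389 0.0186]
[ 0.0326 -0.0283]
```

One round done. The rod end tracks directly under the TCP at 25.5 mm radius, and all the pods have moved out by about 13 mm. Two more rounds, then back to the holder.

```bash
python3 - <<'E'
from h import *
np.set_printoptions(precision=4,suppress=True)
C=np.array([.4845,.3183]);ZS=.257
N=12;r=.026
for k in range(1,28):
    a=np.pi+2*np.pi*k/N
    robot.move_linear((C[0]+r*np.cos(a),C[1]+r*np.sin(a),ZS),velocity=.08)
    if k%6==3:
        s=status.read_state();print(round(s['time_s'],2),s['ee_pos']-[*C,0],s['wrist_force'],round(s['finger_gap'],4))
s=status.read_state();p=s['ee_pos']
robot.move_linear((p[0],p[1],.352),velocity=.15)
robot.move_linear((.6312,.1413,.352),velocity=.25)
robot.sleep(.2)
s=status.read_state();print(s['time_s'],s['ee_pos'],s['wrist_force'],s['finger_gap'])
wgrab('w5')
im,_=cloud('scene');cv2.imwrite('pics/scene5.png',cv2.resize(im[80:300,300:540,::-1],None,fx=2.7,fy=2.7))
im,_=cloud('top');cv2.imwrite('pics/top5.png',cv2.resize(im[100:320,150:400,::-1],None,fx=2.7,fy=2.7))
E
```

```text
15.84 [ 0.0006 -0.0264  0.2569] [-0.5888 -0.081  -0.4785] 0.0105
17.74 [-0.0007  0.0263  0.257 ] [ 0.3491  0.4975 -0.3877] 0.0102
19.64 [ 0.0006 -0.0264  0.2569] [ 0.4986 -0.2559 -0.9074] 0.0108
21.54 [-0.0007  0.0263  0.257 ] [ 0.3338  0.098  -0.2233] 0.01
23.44 [ 0.0006 -0.0264  0.2569] [-1.0661 -0.0676 -0.9964] 0.0104
25.4167 [0.6305 0.1429 0.3521] [ 1.3603 -0.4858  0.4663] 0.010525003059071837
```

View pics/scene5.png

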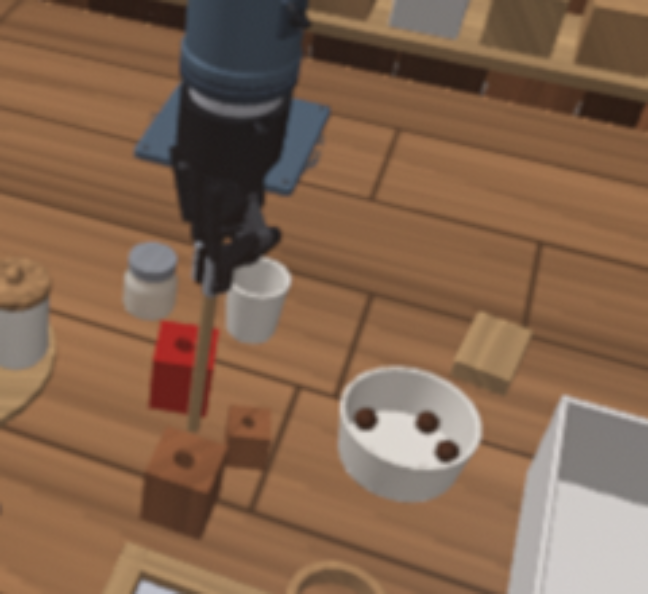

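View pics/w5.png

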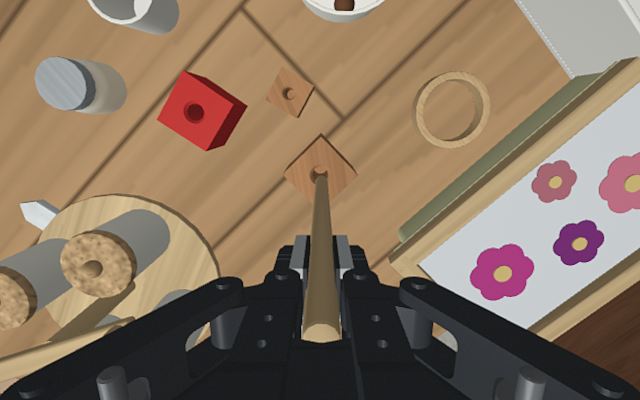

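The wrist view matches the one right after the lift: rod end at (320,178), hole just above it. The rod hasn't slipped, so I lower it back along the same line.

```bash
python3 - <<'E'
from h import *
np.set_printoptions(precision=4,suppress=True)
robot.move_linear((.6312,.1413,.322),velocity=.06);robot.sleep(.2)
st=robot.move_linear((.6312,.1413,.252),velocity=.06,force_limit=8)
s=status.read_state();print(st,s['time_s'],s['ee_pos'],s['wrist_force'],s['wrist_torque'],s['finger_gap'])
im,_=cloud('scene');cv2.imwrite('pics/scene6.png',cv2.resize(im[80:300,300:540,::-1],None,fx=2.7,fy=2.7))
E
```

```text
False 27.7333 [0.6315 0.1413 0.2525] [ 0.5649 -0.265  -0.4302] [-0.0124  0.0263 -0.0038] 0.010903666597419056
```

View pics/scene6.png

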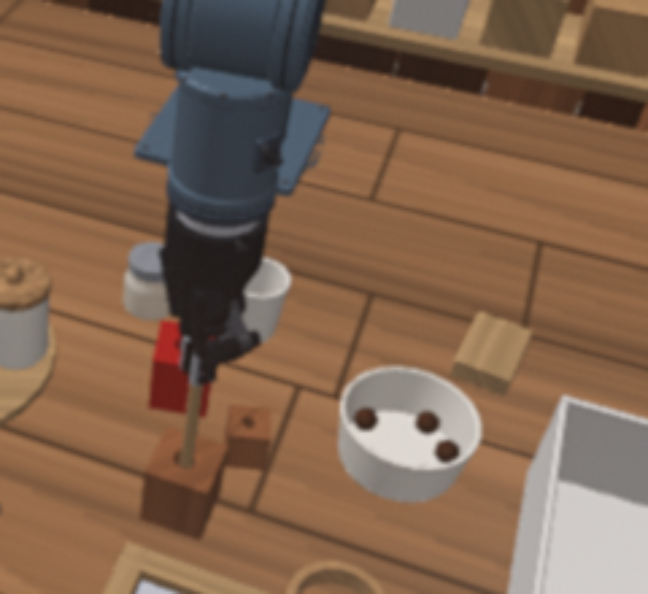

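The rod is in the hole with no contact force. Now I release it, rise, and look at the carousel.

```bash
python3 - <<'E'
from h import *
np.set_printoptions(precision=4,suppress=True)
robot.command_gripper(0.085)
robot.sleep(.1)
robot.move_linear((.6312,.1413,.36),velocity=.15)
s=status.read_state();print(s['time_s'],s['finger_gap'])
wgrab('w7')
# IK study for carousel
A=np.array([.5632,-.1543])
for yaw0 in np.arange(-180,180,30):
    for kn,a0 in (('a',-115.2),('b',64.8)):
        for dr in (167.9,-192.1):
            ok=0;js=[]
            for t in np.linspace(0,dr,25):
                a=np.radians(a0+t);p=(A[0]+.082*np.cos(a),A[1]+.082*np.sin(a),.257)
                j=robot.ik(p,rot(np.radians(yaw0+t)))
                js.append(j); ok+=j is not None
            ok_j=[j for j in js if j is not None]
            if ok==25:
                J=np.array(js);print(yaw0,kn,dr,'maxstep',np.abs(np.diff(J,axis=0)).max(0).round(2).max(),'j7',J[[0,-1],6].round(2))
E
```

```text
29.4583 0.08470807908867332
-180 a 167.9 maxstep 0.12 j7 [-2.16  0.21]
-180 a -192.1 maxstep 4.93 j7 [-2.16  0.21]
-180 b 167.9 maxstep 4.95 j7 [2.64 0.5 ]
-180 b -192.1 maxstep 1.15 j7 [2.64 0.5 ]
-150 a 167.9 maxstep 0.12 j7 [-1.64  0.68]
-150 a -192.1 maxstep 4.94 j7 [-1.64  0.68]
-150 b 167.9 maxstep 0.13 j7 [-1.91  0.97]
-150 b -192.1 maxstep 4.97 j7 [-1.91  0.97]
-120 a 167.9 maxstep 0.1 j7 [-1.14  1.14]
-120 a -192.1 maxstep 4.95 j7 [-1.14  1.14]
-120 b 167.9 maxstep 0.13 j7 [-1.41  1.43]
-120 b -192.1 maxstep 4.99 j7 [-1.41  1.43]
-90 a 167.9 maxstep 0.11 j7 [-0.7   1.61]
-90 a -192.1 maxstep 4.96 j7 [-0.7   1.61]
-90 b 167.9 maxstep 0.13 j7 [-0.97  1.9 ]
-90 b -192.1 maxstep 5.0 j7 [-0.97  1.9 ]
-60 a 167.9 maxstep 0.11 j7 [-0.23  2.07]
-60 a -192.1 maxstep 4.95 j7 [-0.23  2.07]
-60 b 167.9 maxstep 0.13 j7 [-0.52  2.36]
-60 b -192.1 maxstep 4.97 j7 [-0.52  2.36]
-30 a 167.9 maxstep 0.11 j7 [0.22 2.54]
-30 a -192.1 maxstep 4.93 j7 [0.22 2.54]
-30 b 167.9 maxstep 1.12 j7 [-0.07  2.27]
-30 b -192.1 maxstep 4.94 j7 [-0.07  2.27]
0 a 167.9 maxstep 1.16 j7 [0.69 2.44]
0 a -192.1 m
[... 237 characters left out ...]
.1 maxstep 0.15 j7 [ 0.85 -1.86]
60 a 167.9 maxstep 5.01 j7 [ 1.63 -1.59]
60 a -192.1 maxstep 0.15 j7 [ 1.63 -1.59]
60 b 167.9 maxstep 4.98 j7 [ 1.32 -1.32]
60 b -192.1 maxstep 0.12 j7 [ 1.32 -1.32]
90 a 167.9 maxstep 5.01 j7 [ 2.09 -1.14]
90 a -192.1 maxstep 0.15 j7 [ 2.09 -1.14]
90 b 167.9 maxstep 4.98 j7 [ 1.78 -0.89]
90 b -192.1 maxstep 0.13 j7 [ 1.78 -0.89]
120 a 167.9 maxstep 4.99 j7 [ 2.55 -0.69]
120 a -192.1 maxstep 0.15 j7 [ 2.55 -0.69]
120 b 167.9 maxstep 4.97 j7 [ 2.25 -0.43]
120 b -192.1 maxstep 0.13 j7 [ 2.25 -0.43]
150 a 167.9 maxstep 4.96 j7 [ 2.39 -0.24]
150 a -192.1 maxstep 1.14 j7 [ 2.39 -0.24]
150 b 167.9 maxstep 4.95 j7 [2.71 0.03]
150 b -192.1 maxstep 0.13 j7 [2.71 0.03]
```

View pics/w7.png

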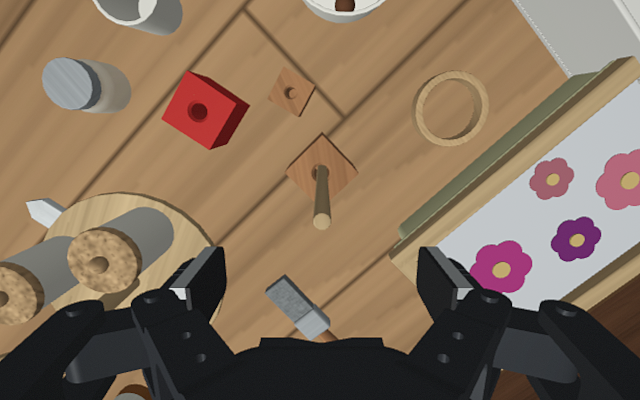

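The rod stands in its holder at (322,220), released. I'll use knob_a, because with the jaws tangential the wrist camera then faces the axis, jar and pointer. First I hover there and measure.

```bash
python3 - <<'E'
from h import *
np.set_printoptions(precision=4,suppress=True)
robot.goto((.528,-.229,.36),rot(np.radians(-27)))
robot.sleep(.15)
wgrab('w8')
s=status.read_state();print(s['time_s'],s['ee_pos'],s['joint_pos'])
for q in('knob_a','open_jar','pointer','carousel'):print(q,[(x['uv'],round(x['conf'],2)) for x in imaging.mark_of(q,'wrist')])
P=wcloud('w8');cc=(.563,-.155)
d=np.hypot(P[...,0]-cc[0],P[...,1]-cc[1])
q=P[(d<.16)&(P[...,2]>.026)&(P[...,2]<.042)];h=cv2.convexHull(q[:,:2].astype(np.float32))[:,0]
print('disc',len(q),circ(h,.125))
q=P[(d<.12)&(P[...,2]>.206)&(P[...,2]<.226)];print('knobtops',len(q))
cr,lab,ce=cv2.kmeans(q.astype(np.float32),2,None,(3,50,1e-5),5,0);print(ce,[(lab==i).sum() for i in(0,1)])
E
```

```text
31.1417 [ 0.5286 -0.228   0.3598] [-0.283   0.4517  0.8389  1.7142 -0.3655  1.1406  0.1926]
knob_a [([320.0, 213.3], 0.77)]
open_jar [([381.9, 23.1], 0.59)]
pointer [([210.6, 183.6], 0.93)]
carousel [([320.7, 100.7], 0.86)]
disc 15920 (array([ 0.5629, -0.157 ,  0.125 ]), np.float64(0.005445134525967764))
knobtops 772
[[ 0.5318 -0.2256  0.2151]
 [ 0.5264 -0.2336  0.2164]] [np.int64(395), np.int64(377)]
```

View pics/w8.png

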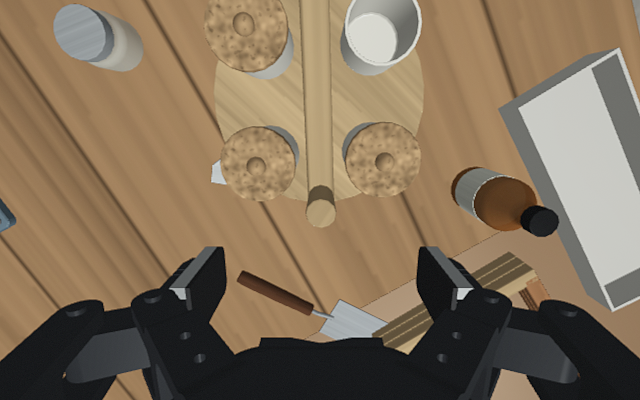

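The wrist view shows knob_a's top at (320,211), midway between the fingers, and the pointer's tip at (212,173). I descend around the knob, leave a little play, and push it round in an arc.

```bash
python3 - <<'E'
from h import *
np.set_printoptions(precision=4,suppress=True)
print(wray('w8',(320.5,211),.216), 'ptr',wray('w8',(212,172),.012),'jar',wray('w8',(382,22),.119))
A=np.array([.563,-.155]);a0=-114.8
def tgt(a):
    t=np.radians(a);return (A[0]+.082*np.cos(t),A[1]+.082*np.sin(t),.257),rot(np.radians(a+88))
p,r=tgt(a0)
robot.move_linear(p,r,velocity=.12)
robot.command_gripper(.028)
s=status.read_state();print(s['time_s'],s['ee_pos'],s['wrist_force'],s['finger_gap'])
for i in range(1,3):
    p,r=tgt(a0+15*i);robot.move_linear(p,r,velocity=.08)
    s=status.read_state();print(s['time_s'],s['ee_pos']-p,s['wrist_force'],s['finger_gap'])
wgrab('w9')
E
```

```text
[ 0.5288 -0.2294  0.216 ] ptr [ 0.3962 -0.1722  0.012 ] jar [ 0.6418 -0.1255  0.119 ]
32.9333 [ 0.5286 -0.2294  0.257 ] [-0.0127 -0.0749 -0.6198] 0.028231017171301383
33.35 [ 0.0004 -0.0001  0.0002] [-0.0996 -0.3959  0.5349] 0.02825230658828378
33.7667 [-0.0002  0.0003 -0.    ] [ 0.024  -0.1406  0.4025] 0.027720612343532326
```

View pics/w9.png

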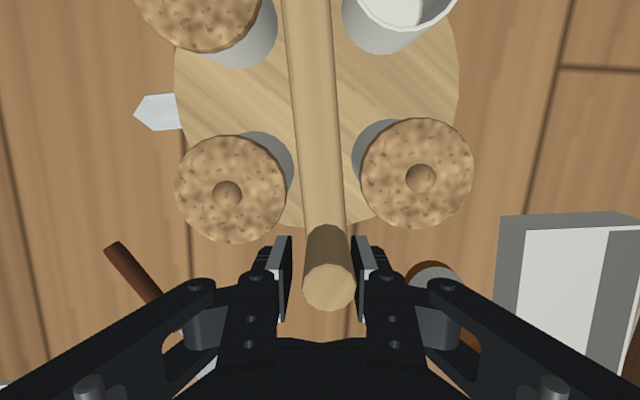

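The carousel turns with the knob and the pointer tip is clearly visible at (134,113). I continue round to just before the target.

```bash
python3 - <<'E'
from h import *
np.set_printoptions(precision=4,suppress=True)
A=np.array([.563,-.155]);a0=-114.8
t=wray('w9',(134,113),.012);print('ptr',t,np.linalg.norm(t[:2]-A),np.degrees(np.arctan2(*(t[:2]-A)[::-1])))
def tgt(a):
    t=np.radians(a);return (A[0]+.082*np.cos(t),A[1]+.082*np.sin(t),.257),rot(np.radians(a+88))
for i in range(3,11):
    p,r=tgt(a0+15*i);robot.move_linear(p,r,velocity=.08)
    s=status.read_state();print(s['time_s'],s['ee_pos']-p,s['wrist_force'],s['joint_pos'][6])
p,r=tgt(a0+158);robot.move_linear(p,r,velocity=.08)
robot.sleep(.2)
wgrab('w10')
im,_=cloud('top');cv2.imwrite('pics/top10.png',cv2.resize(im[130:320,290:490,::-1],None,fx=3,fy=3,interpolation=cv2.INTER_CUBIC))
s=status.read_state();print(s['time_s'],s['ee_pos'],s['joint_pos'])
for q in('open_jar','pointer'):print(q,[(x['uv'],round(x['conf'],2)) for x in imaging.mark_of(q,'wrist')])
E
```

```text
ptr [ 0.3896 -0.1812  0.012 ] 0.17539975518921946 -171.4098777964362
34.2333 [-0.0003  0.0003 -0.0001] [0.3823 1.1714 0.6321] 0.9083778980965215
34.65 [-0.0005  0.0001 -0.0001] [ 0.2258  1.4421 -0.3606] 1.107313885461846
35.0667 [-0.0004 -0.     -0.0001] [ 0.4891  1.6499 -0.0703] 1.3034137964006425
35.4833 [-0.0003 -0.0001 -0.0001] [ 0.5998  0.7193 -0.9741] 1.497998855817884
35.9 [-0.0003 -0.0002 -0.0001] [-0.5903  1.1136  0.1822] 1.6920727087112508
36.3167 [-0.0002 -0.0003 -0.    ] [0.079  1.1412 0.2567] 1.8869089679779785
36.7333 [-0.0001 -0.0004 -0.    ] [ 0.0186  1.4593 -0.7261] 2.083534414748527
37.15 [-0.     -0.0005 -0.0001] [ 0.1529  1.0324 -0.6464] 2.2834705979235994
37.7417 [ 0.6231 -0.0992  0.2571] [ 0.0585  0.5532  0.0396  1.6352 -0.0251  0.953   2.3949]
open_jar []
pointer []
```

View pics/w10.png

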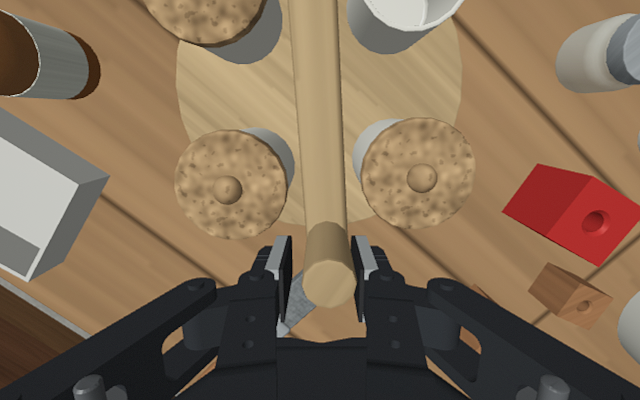

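View pics/top10.png

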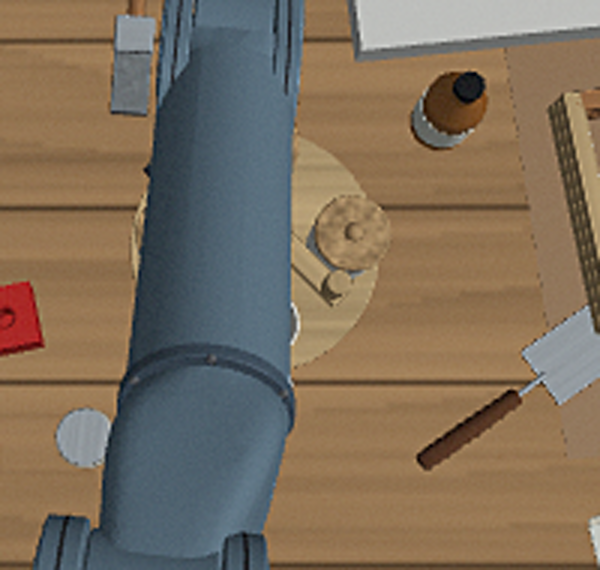

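```bash
python3 - <<'E'
from h import *
np.set_printoptions(precision=4,suppress=True)
A=np.array([.563,-.155])
ang=lambda t:np.degrees(np.arctan2(*(t[:2]-A)[::-1]))
t=wray('w10',(330,283),.216);print('knob',t,ang(t),np.linalg.norm(t[:2]-A))
t9=wray('w9',(330,288),.216);print('knob9',t9,ang(t9),np.linalg.norm(t9[:2]-A))
for n,ps in (('w9',[(230,190),(417,173)]),('w10',[(231,185),(418,173)])):
    P=wcloud(n)
    for p in ps:
        t=wray(n,p,.145);d=np.hypot(P[...,0]-t[0],P[...,1]-t[1])
        q=P[(d<.05)&(P[...,2]>.138)&(P[...,2]<.152)];h=cv2.convexHull(q[:,:2].astype(np.float32))[:,0]
        c,e=circ(h);print(n,'lid',len(q),c,e,ang(c),np.linalg.norm(c[:2]-A))
E
```

```text
knob [ 0.6203 -0.0991  0.216 ] 44.28368668300821 0.0800818526067835
knob9 [ 0.5723 -0.2367  0.216 ] -83.47997261036537 0.08220823992398711
w9 lid 638 [ 0.5106 -0.2217  0.0086] 0.0001074848539860351 -128.12194281534153 0.08483968563311045
w9 lid 664 [ 0.6276 -0.2055  0.0087] 0.00021200506085139112 -38.04246541294677 0.08200895963473237
w10 lid 644 [ 0.6457 -0.1569  0.0085] 0.0003478774932566954 -1.3061736632829861 0.08268485523397563
w10 lid 664 [ 0.563  -0.0731  0.0086] 0.00012488990585638954 89.99377166188415 0.08188799629093348
```

Knob top and lids agree: the knob is at 44.3°, so the jar is at 179.3°. The pointer is at about −172°, so the knob must reach about 53°. I move there, grip, and verify.

```bash
python3 - <<'E'
from h import *
np.set_printoptions(precision=4,suppress=True)
A=np.array([.563,-.155])
def tgt(a):
    t=np.radians(a);return (A[0]+.082*np.cos(t),A[1]+.082*np.sin(t),.257),rot(np.radians(a+88))
p,r=tgt(53.0);robot.move_linear(p,r,velocity=.05)
robot.command_gripper(0.0)
robot.sleep(.3)
s=status.read_state();print(s['time_s'],s['ee_pos']-p,s['wrist_force'],s['wrist_torque'],s['finger_gap'],s['joint_pos'])
wgrab('w11')
im,P=cloud('scene');cv2.imwrite('pics/scene11.png',cv2.resize(im[100:280,200:400,::-1],None,fx=3.2,fy=3.2,interpolation=cv2.INTER_CUBIC))
for q in('open_jar','pointer'):print(q,[(x['uv'],round(x['conf'],2)) for x in imaging.mark_of(q,'scene')])
ang=lambda t:np.degrees(np.arctan2(*(t[:2]-A)[::-1]))
P=wcloud('w11')
for p in [(231,185),(418,173)]:
        t=wray('w11',p,.145);d=np.hypot(P[...,0]-t[0],P[...,1]-t[1])
        q=P[(d<.05)&(P[...,2]>.138)&(P[...,2]<.152)];h=cv2.convexHull(q[:,:2].astype(np.float32))[:,0]
        c,e=circ(h);print('lid',len(q),c,ang(c),np.linalg.norm(c[:2]-A))
E
```

```text
38.7917 [0.0002 0.     0.0003] [-1.585   0.9851  4.0768] [ 0.2314  0.2955 -0.1819] 0.020951861096234193 [ 0.0751  0.5339 -0.0036  1.6661  0.0022  0.9412  2.5313]
open_jar [([286.5, 164.2], 0.78), ([189.4, 230.0], 0.69)]
pointer [([256.7, 142.6], 0.7), ([293.9, 175.6], 0.67), ([458.1, 237.8], 0.62), ([288.7, 166.3], 0.57), ([364.5, 266.4], 0.27)]
lid 650 [ 0.6451 -0.1455  0.0086] 6.609147653418893 0.08264699134460597
lid 653 [ 0.5515 -0.0737  0.0085] 98.05516601908322 0.08209613906947529
```

View pics/scene11.png

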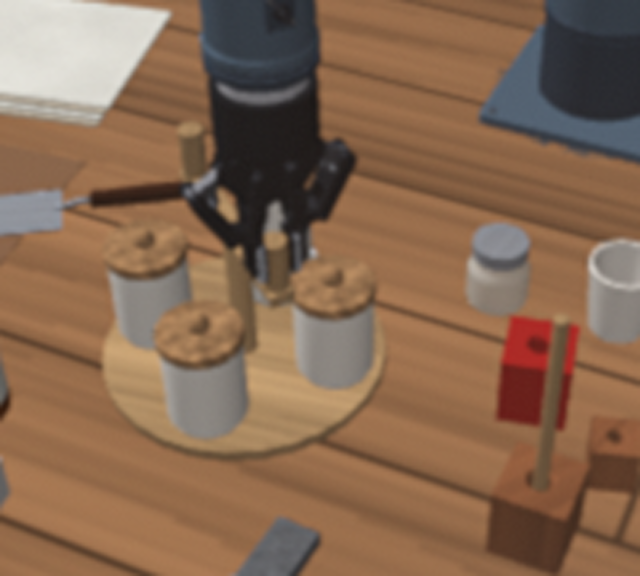

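View pics/w11.png

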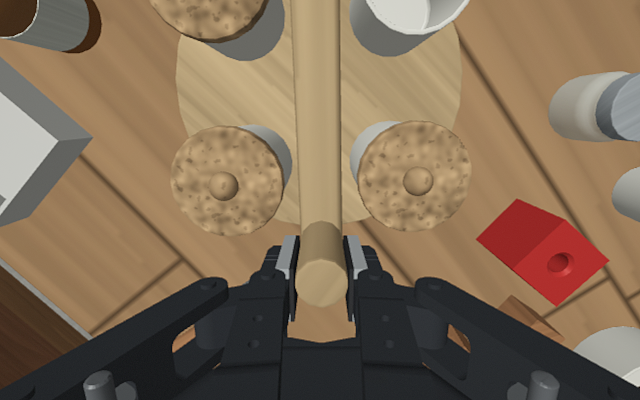

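The fingers grip the knob with a 21 mm gap, and the lids put the jar at −172.7°. I'll check the pointer's direction more carefully using data already saved, which costs no robot time.

```bash
python3 - <<'E'
from h import *
np.set_printoptions(precision=4,suppress=True)
ang=lambda t,A:np.degrees(np.arctan2(*(t[:2]-A)[::-1]))
for n,P,im in (('top',np.load('topP.npy'),cv2.imread('pics/top0.png')[:,:,::-1]),('w9',wcloud('w9'),np.load('w9.npz')['im'])):
  for A in ([.563,-.155],[.5637,-.1537]):
    A=np.array(A)
    d=np.hypot(P[...,0]-A[0],P[...,1]-A[1]);a=np.degrees(np.arctan2(P[...,1]-A[1],P[...,0]-A[0]))
    i=im.astype(int);m=(d>.128)&(d<.185)&(P[...,2]<.03)&(np.abs((a+172+180)%360-180)<15)&(i.max(-1)-i.min(-1)<35)&(i.max(-1)>120)
    q=P[m];t=q[q[:,0]<.40][:,:2];print(n,A,m.sum(),'z',np.median(q[:,2]),'dir mean',ang(q.mean(0),A),'far end d',d[m].max())
    rect=cv2.minAreaRect(q[:,:2].astype(np.float32));print(rect)
E
```

```text
top [ 0.563 -0.155] 149 z 0.011506768324003769 dir mean -171.91434818332002 far end d 0.17295313494790474
((0.41413164138793945, -0.17729005217552185), (0.04486057162284851, 0.034457024186849594), 9.322569847106934)
top [ 0.5637 -0.1537] 152 z 0.011460370868443204 dir mean -171.40764564286394 far end d 0.1738459001413215
((0.41446906328201294, -0.17709903419017792), (0.045576103031635284, 0.03432521969079971), 12.001532554626465)
w9 [ 0.563 -0.155] 1393 z 0.012462625922248616 dir mean -171.5834325922219 far end d 0.18494673639237535
((0.404947429895401, -0.1785130500793457), (0.05032212659716606, 0.03443612903356552), 7.945265293121338)
w9 [ 0.5637 -0.1537] 1391 z 0.012464579201718395 dir mean -171.14348142734872 far end d 0.18491510638036548
((0.40541595220565796, -0.1784476488828659), (0.049375981092453, 0.03443612903356552), 7.945265293121338)
```

The pointer is at −171.7° ± 0.5 and the jar at −172.7°, which is about 1.5 mm of sideways error. One last look at the rod, pods and bystanders, then I hand in.

```bash
python3 - <<'E'
from h import *
np.set_printoptions(precision=4,suppress=True)
for n in('top','scene'):
    im,P=cloud(n);cv2.imwrite(f'pics/{n}12.png',im[:,:,::-1])
    d=np.hypot(P[...,0]-.631,P[...,1]-.141)
    q=P[(d<.04)&(P[...,2]>.085)&(P[...,2]<.26)];c=q.mean(0);dd=np.linalg.svd(q-c)[2][0];print(n,c,dd/dd[2],q[:,2].max())
s=status.read_state();print(s['time_s'],s['ee_pos'],s['finger_gap'],s['wrist_force'],abs(s['qd']).max())
E
```

```text
top [0.629  0.1412 0.1787] [0.0123 0.0064 1.    ] 0.2466039853986075
scene [0.6351 0.144  0.1708] [-0.0061 -0.0008  1.    ] 0.2423346786644548
39.0917 [ 0.6125 -0.0895  0.2573] 0.019966820369006353 [-1.1732  0.3745  5.2846] 0.00281188392522529
```

View pics/top12.png

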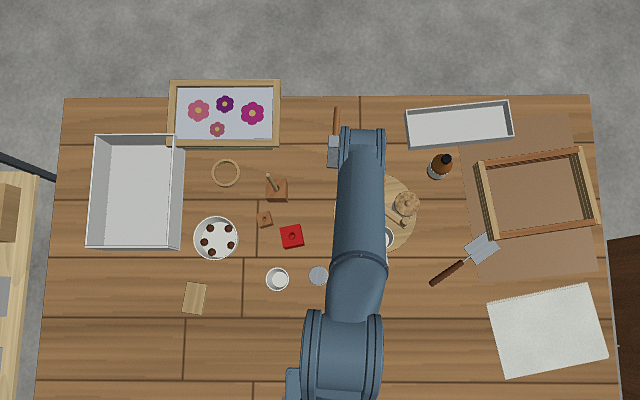

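```bash
python3 - <<'E'
from h import *
s=status.read_state();print(s['time_s'],s['finger_gap'],s['wrist_force'])
job.finish_job()
s=status.read_state();print(s['time_s'],s['finger_gap'],s['wrist_force'])
E
```

```text
39.0917 0.019966820369006353 [-1.17319199  0.37452257  5.28456961]
the job is handed in; nothing more can be done
the job is handed in; nothing more can be done
```

The job is done and handed in at about 39 s of the 72 s allowed. No verdict was reported.

- **Stirring:** I took the rod from the larger brown holder and stirred a little over three rounds. The radius was about 26 mm, with the rod's end about 11 mm above the bowl's floor. A look after the first round put all five pods near the wall, so most had moved more than 10 mm. All five were still in the bowl at the end.
- **Rod:** It is back in its holder and released. The top camera put its top at 0.247 m and the scene camera at 0.242 m, against 0.240 m expected. Its lean was under 0.02 rad.
- **Carousel:** I turned it about 167° by knob_a and am still gripping that knob. The jar stands at −172.7° and the pointer at −171.7°, so the jar is about 1.5 mm off sideways, against 10 mm allowed. The jar's angle comes from the knob and lids, because the arm hid the pointer from the cameras at the end.
- **Bystanders:** By eye, none of those in view in the last top picture had moved; I did not measure them.

Two checks disagreed slightly or were not exact:
- **Camera offsets:** The fixed cameras and the wrist camera differed by 2–3 mm in y. I went by the wrist camera.
- **Grip force:** I could not read the finger force directly. I infer it from the fingers having stopped on the knob at a gap of about 20 mm while commanded fully shut.

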